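# Punch the bookmark strip in order

## Task

Punch the bookmark strip by pressing down the keys of three of the craft punches with closed fingertips, in this order: first the large round key, then the long bar key, and last the square key, which cuts the bookmark off. Press each key gently straight down until it is fully down (it stays down by itself) without bearing hard on it; leave the small round key up. Do not lift, shift or tip the punches, leave everything else where it is, and finish with the hand clear of everything.

Things in the scene. Friction and masses are not known exactly. Their poses are not given: they have to be found in the camera images.
- board: plywood board 220 x 480 x 9 mm, fixed to the table, with a 40 mm wide strip of painted card along its y, 20 mm beyond its middle; origin: centre of its underside; x across (away from the robot at yaw 0), y along. The four punches stand on it in a row over the strip, about 100 mm apart, in any order.
- punch_round: loose white craft punch of 0.35 to 0.65 kg, on the board: a housing 68 x 68 mm and 40 mm high with a large round key, a disc 46 mm across, grey, above it. Origin: centre of its underside, z up; its y runs along the board's y to within 9 degrees.
- top_round (a point): centre of the top face of a large round key, a disc 46 mm across; 66 mm above the punch's underside when the key is up, 54 mm when it is fully down. All keys are 12 mm thick, grey plastic.
- key_round (a joint): how far down this key is, m: 0 to 0.0015 at the start (up), 0.012 against its stop (fully down). It slides straight down against friction of about 4 N, has no return spring and stays where it is left; beyond the stop it is rigid.
- punch_bar: loose white craft punch of 0.35 to 0.65 kg, on the board: a housing 68 x 68 mm and 40 mm high with a long bar key, 60 mm by 22 mm (long along the punch's y), grey, above it. Origin: centre of its underside, z up; its y runs along the board's y to within 9 degrees.
- top_bar (a point): centre of the top face of a long bar key, 60 mm by 22 mm (long along the punch's y); 66 mm above the punch's underside when the key is up, 54 mm when it is fully down. All keys are 12 mm thick, grey plastic.
- key_bar (a joint): how far down this key is, m: 0 to 0.0015 at the start (up), 0.012 against its stop (fully down). It slides straight down against friction of about 4 N, has no return spring and stays where it is left; beyond the stop it is rigid.
- punch_square: loose white craft punch of 0.35 to 0.65 kg, on the board: a housing 68 x 68 mm and 40 mm high with a square key, 42 mm by 42 mm, grey, above it. Origin: centre of its underside, z up; its y runs along the board's y to within 9 degrees.
- top_square (a point): centre of the top face of a square key, 42 mm by 42 mm; 66 mm above the punch's underside when the key is up, 54 mm when it is fully down. All keys are 12 mm thick, grey plastic.
- key_square (a joint): how far down this key is, m: 0 to 0.0015 at the start (up), 0.012 against its stop (fully down). It slides straight down against friction of about 4 N, has no return spring and stays where it is left; beyond the stop it is rigid.
- punch_small: loose white craft punch of 0.35 to 0.65 kg, on the board: a housing 68 x 68 mm and 40 mm high with a small round key, a disc 22 mm across, grey, above it. Origin: centre of its underside, z up; its y runs along the board's y to within 9 degrees.
- top_small (a point): centre of the top face of a small round key, a disc 22 mm across; 66 mm above the punch's underside when the key is up, 54 mm when it is fully down. All keys are 12 mm thick, grey plastic.
- key_small (a joint): how far down this key is, m: 0 to 0.0015 at the start (up), 0.012 against its stop (fully down). It slides straight down against friction of about 4 N, has no return spring and stays where it is left; beyond the stop it is rigid.
- wax_blue: pale blue wax block 28 x 42 x 16 mm lying on the board in front of the punches; loose, to be left alone; origin: centre of its underside.
- wax_green: dark green wax block 24 x 36 x 16 mm lying on the board behind the punches; loose, to be left alone; origin: centre of its underside.
- wax_plum: dark red wax block 26 x 40 x 16 mm lying on the board in front of the punches; loose, to be left alone; origin: centre of its underside.
- wooden_stamp: wooden hand stamp, 34 mm across and 58 mm high, standing on the board in front of the punches; loose, to be left alone; origin: centre of its underside.
- glue_bottle: white bottle with red cap, 52 mm across, 130 mm high, on the table at the board's left (+y) end; loose, to be left alone; origin: centre of its underside.
- brush_pot: white pot of brushes, 72 mm across, brushes to 145 mm high, on the table at the board's right (-y) end; loose, to be left alone; origin: centre of its underside.
- ink_tin: flat tin 60 x 90 x 18 mm on the table beyond the board; loose, to be left alone; origin: centre of its underside.
There are look-alikes about, which are no part of the job. Leave any green look-alike of the punch_square alone. What is shaped like the punch_round but turquoise is not meant.

How it is judged:
On the way, in this order (a step that is already met when the one before it is completed fails the run):
1. the large round key is down, the others still up (value of joint key_round above 0.008 m and value of joint each of key_bar, key_square below 0.004 m), for 0.2 s.
2. the long bar key is down too, the square one still up (value of joint each of key_round, key_bar above 0.008 m and value of joint key_square below 0.004 m), for 0.2 s.
3. the square key is down too (value of joint each of key_round, key_bar, key_square above 0.008 m), for 0.2 s.
At the end, for the whole second after the job is handed in: The large round, long bar and square keys are each at least 8 mm down (of 12 mm), the small round key less than 4 mm down; every punch stands upright (within 0.1 rad), at rest, and like every bystander within 20 mm of where it started (all of step 3 and value of joint key_small below 0.004 m and distance of each of punch_round, punch_bar, punch_square, punch_small, wax_blue, wax_green, wax_plum, wooden_stamp, glue_bottle, brush_pot, ink_tin from where it was at the start of the episode below 0.02 m and angle between each of punch_round, punch_bar, punch_square, punch_small's own z axis and vertical below 0.1 rad and linear speed of each of punch_round, punch_bar, punch_square, punch_small below 0.02 m/s); the robot touches nothing.
It fails at once if a key pressed out of order: the bar more than 4 mm down before the round is 8 mm down, or the square before the bar ((value of joint key_bar above 0.004 m and value of joint key_round below 0.008 m) or (value of joint key_square above 0.004 m and value of joint key_bar below 0.008 m)).
It fails at once if the small round key pressed more than 4 mm down (value of joint key_small above 0.004 m).
It fails at once if a punch pressed with more than 30 N (contact force between any of the arm, the fingers and punch_round above 30 N or contact force between any of the arm, the fingers and punch_bar above 30 N or contact force between any of the arm, the fingers and punch_square above 30 N or contact force between any of the arm, the fingers and punch_small above 30 N).
It fails at once if a punch lifted more than 8 mm off the board, or tipped more than 0.2 rad (height (world z) of any of punch_round, punch_bar, punch_square, punch_small above 0.017 m or angle between any of punch_round, punch_bar, punch_square, punch_small's own z axis and vertical above 0.2 rad).
It fails at once if a punch or a bystander moved more than 20 mm (distance of any of punch_round, punch_bar, punch_square, punch_small, wax_blue, wax_green, wax_plum, wooden_stamp, glue_bottle, brush_pot, ink_tin from where it was at the start of the episode above 0.02 m).
It also fails if it takes over 48 s, if anything falls off the work surface, if the arm or the gripper's body presses on something with over 40 N, if the wrist force passes 120 N, or if a joint passes its speed limit or range.

## Robot

A 6-joint arm with a two-finger parallel gripper is mounted at the origin on the work surface. World frame = base frame: x ahead of the robot, y to its left, z up, the work surface at z = 0. Lengths are in m, angles in rad, forces in N, time in s.
With the tool pointing down it reaches from about 0.275 to 0.725 m from the base axis. Payload 15.9 kg.
Tool frame: the origin (TCP) lies midway between the tips of the shut fingers; the grasp point (between the pads) lies 19 mm behind it; z points along the fingers, y is the line along which they close (so a half turn about z gives the same grasp; the last joint's range is limited). The gripper opens to 85 mm and grips with 20 to 120 N. Pads are 22 mm wide; open, the fingers measure 114 mm over their backs; the gripper's body (76 mm by 85 mm) begins 54 mm behind the grasp point. The pads swing forward as they close: fully open they stand 13 mm farther back than shut.
Start: joints at [-1.102, 0.213, -0.034, 1.323, 0, 1.571], TCP at [0.226, -0.446, 0.231] pointing down, gripper open.
Joint ranges: [-2.98, 2.98], [-0.74, 1.72], [-1.14, 1.35], [-2.1, 2.04], [-1.57, 1.44], [-3.14, 3.14]. Speed limits (rad/s): [1.89, 1.89, 2.39, 2.57, 3.14, 3.14].

## Interface

Orientations are given as a unit quaternion [x, y, z, w].
In Python, from station import * gives the robot as it stands.
- The arm moves only by the tool send_rows, never from a script. Its argument "commands" is a list of rows, each an object with "offset": the shift along the tool's x, y, z in m, a list of three; "turn": the turn about the tool's z in degrees; "hand": the opening, from -1 (shut) to 1 (fully open). A call has 1 to 12 rows; each row shifts and turns the commanded pose from where the row before left it, along the tool's axes as they then stand; what a row does not reach is not made up. A row lasts 1/8 s, in which the tool goes at most 62.5 mm and 10.7 degrees, less where a joint would pass 70% of its speed; a pose out of reach is approached as far as the arm can. A call is refused whole if a number of a shift passes 0.0625 or a number of a turn 10.7, either way. A call with a gripper value outside its range is refused whole. The fingers move at their own pace and stop on an object; "newtons" is the grip in N (left out, the last holds). Time passes only in rows, so rows that do not move let the fingers close. It gives the time, the measured TCP pose, the force, the opening and the grip force at its end, in the units of the state.
- read_state(): the state, without advancing time (a new reading comes with each control period).
- read_camera(name): name is "scene" or "side" or "wrist"; returns a dict with "color" (400x640x3 uint8, red, green, blue), "z_map" (400x640 float32, m along the optical axis (not along the pixel's ray), 0 where there is no reading), "K" (3x3 intrinsics, pixels), "cam_to_world" (4x4, takes a point from camera to world coordinates); the wrist camera has in their place "mount" (4x4, takes a point from camera to tool coordinates, whose origin is the TCP and whose axes are the flange's). Camera axes: x right, y down, z forward; pixel columns grow to the right and rows downward; lengths in m; the calibration is good to about 2 mm. A picture is of the moment at which its call begins: read the wrist's pose just before it.
- hand_in(): hands the job in; it is judged then, once.
Trained networks look in a picture, given as the dict that the camera call returned (one of the last four; its "shot" number tells which), for a name from the list of things; names that differ only in an ending like _2 or _b are one class to them, and where a whole thing is asked for, a point or a joint stands for the part that bears it (a point fixed in the world has none). Each returns a list of dicts, best first, with "score" (0 to 1); they miss things now and then, are a little off and sometimes report something else, mostly with a low value. They report only what shows in the picture. A call takes as long as a camera call. They do not tell look-alikes from the thing itself.
- masks_of(picture, thing): "pixels" (400x640 bool, what is visible of it) and "rect" ([left, top, right, bottom] in pixels, round what is visible of it).
- mark_of(picture, thing): "xy" ([column, row] in pixels: a listed point, or the origin of a listed thing).
The state is a dict: "clock": time; "qpos": joint angles; "joint_velocities": joint speeds; "tau": joint torques, N m; "tool_pos": TCP position; "tool_rot": TCP orientation; "wrist_force": force on the tool from outside, world axes, zero at the start; "moment": the same for the moment, N m; "gripper_width": finger opening in m; "finger_force": force on a finger pad.
Only numpy, scipy, OpenCV 4.12 (cv2) and the standard library are available. Lean on these libraries where they do the work, as an engineer would, in place of code of your own. Each camera call takes 0.05 s, during which the arm holds its last target. There are 200 camera calls.

## Working session

There is one attempt and no reset: what is moved stays moved. The work goes in short steps, Python scripts to look and compute and a tool call to move; the robot and the scene stay as the last step left them, time stands still between calls to the robot, and variables do not carry over. Pictures are saved under pics/ and viewed, at most 10 in all, crops included, and the job is handed in when it is done.

Besides the shell and the picture viewer there is one more tool, called after "Emit:" by a JSON object that holds its "op" and its "data". send_rows: Moves the arm, as the interface text tells. Its arguments: {"type":"object","properties":{"commands":{"type":"array"},"newtons":{"type":"number"}},"required":["commands"]}

```bash
mkdir -p pics; cat > h.py <<'E'
from station import *
import numpy as np, cv2
from scipy.spatial.transform import Rotation as R
def T_of(p,s=None):
    if 'cam_to_world' in p: return np.array(p['cam_to_world'])
    T=np.eye(4);T[:3,:3]=R.from_quat(s['tool_rot']).as_matrix();T[:3,3]=s['tool_pos'];return T@np.array(p['mount'])
def cloud(p,s=None):
    K=np.array(p['K']);z=p['z_map'];v,u=np.mgrid[:400,:640]
    P=np.stack([(u-K[0,2])*z/K[0,0],(v-K[1,2])*z/K[1,1],z,np.ones_like(z)],-1)
    return (P@T_of(p,s).T)[...,:3]
E
python3 - <<'E'
from h import *
s=read_state();print(s['tool_pos'],s['tool_rot'],s['gripper_width'],s['wrist_force'])
ps=[]
for n in ['scene','side']:
    p=read_camera(n);ps.append(p['color'])
    W=cloud(p)
    for t in ['round','bar','square','small']:
        for d in masks_of(p,'top_'+t)[:3]:
            m=d['pixels']&(p['z_map']>0);q=W[m];top=q[q[:,2]>np.percentile(q[:,2],95)-.004]
            print(n,t,round(d['score'],2),d['rect'],np.round(np.median(q,0),3),np.percentile(q[:,2],95).round(3))
        for d in mark_of(p,'top_'+t)[:3]:
            u,v=np.round(d['xy']).astype(int);print('   mark',round(d['score'],2),u,v,W[v,u].round(3))
cv2.imwrite('pics/a.png',ps[0][...,::-1]);cv2.imwrite('pics/b.png',ps[1][...,::-1])
E
```

```text
[ 0.22577001 -0.44575186  0.23081342] [ 9.72651164e-01  2.32270106e-01 -1.27406693e-04 -5.43630465e-04] 0.08552730849955169 [-0.16695688 -0.58329959 -0.44329379]
scene round 0.63 [211.3, 209.4, 231.5, 224.0] [ 0.489 -0.158  0.072] 0.074
scene round 0.58 [181.1, 294.9, 206.8, 316.8] [ 0.639 -0.315  0.065] 0.067
   mark 0.73 193 302 [ 0.633 -0.315  0.064]
   mark 0.61 221 214 [ 0.485 -0.153  0.073]
scene bar 0.56 [288.0, 180.8, 317.1, 196.6] [0.538 0.036 0.072] 0.075
scene bar 0.56 [285.1, 169.1, 293.1, 190.1] [0.455 0.067 0.037] 0.065
   mark 0.49 299 185 [0.528 0.037 0.074]
scene square 0.77 [366.7, 207.9, 391.4, 226.6] [0.725 0.084 0.065] 0.066
scene square 0.66 [329.4, 166.2, 347.3, 182.5] [0.561 0.134 0.073] 0.075
scene square 0.43 [259.3, 197.2, 268.7, 205.2] [ 0.505 -0.057  0.069] 0.074
   mark 0.82 379 215 [0.724 0.088 0.066]
   mark 0.67 225 237 [ 0.514 -0.169  0.037]
   mark 0.66 339 169 [0.55  0.155 0.075]
scene small 0.67 [206.8, 209.6, 244.7, 252.3] [ 0.502 -0.166  0.047] 0.073
scene small 0.53 [254.9, 192.8, 267.5, 208.5] [ 0.504 -0.055  0.067] 0.074
scene small 0.31 [319
[... 187 characters left out ...]
bar 0.62 [260.5, 228.7, 281.6, 272.5] [0.578 0.283 0.068] 0.127
side bar 0.54 [322.1, 203.1, 341.4, 216.0] [0.53  0.041 0.076] 0.079
   mark 0.37 350 241 [0.443 0.085 0.026]
side square 0.7 [258.7, 198.0, 279.1, 212.0] [0.717 0.091 0.067] 0.07
side square 0.56 [295.5, 220.4, 318.1, 236.7] [0.551 0.14  0.075] 0.078
   mark 0.74 271 269 [0.574 0.29  0.028]
   mark 0.56 305 224 [0.562 0.133 0.076]
   mark 0.52 269 206 [0.708 0.097 0.069]
side small 0.56 [365.1, 183.0, 377.6, 190.7] [ 0.481 -0.151  0.075] 0.078
side small 0.5 [349.2, 193.9, 356.7, 205.7] [ 0.499 -0.051  0.073] 0.078
side small 0.46 [322.4, 204.8, 339.6, 220.7] [0.53  0.041 0.076] 0.078
   mark 0.62 355 196 [ 0.539 -0.164  0.01 ]
```

View pics/a.png

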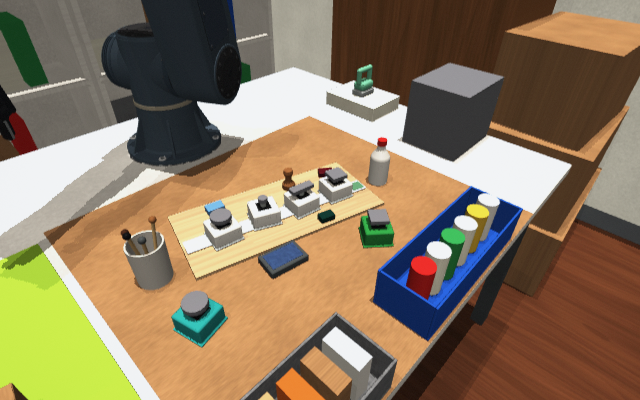

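View pics/b.png

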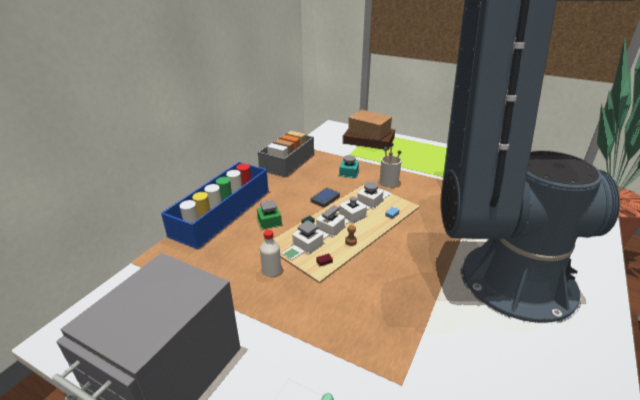

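Candidates in the scene picture:
- **Round:** white at (221,216), turquoise at (194,302).
- **Square:** white at (338,178), green at (378,220).
- **Bar:** (300,190) only.
- **Small:** (263,203), to be left up.

I choose the white ones on the board. In the side picture they sit at round (371,188), small (353,200), bar (331,212) and square (307,229).

```bash
python3 - <<'E'
from h import *
G={'round':(.485,-.155),'small':(.505,-.054),'bar':(.532,.037),'square':(.555,.137)}
for n in ['scene','side']:
    p=read_camera(n);W=cloud(p);ok=p['z_map']>0
    for t,g in G.items():
        q=W[ok&(np.hypot(W[...,0]-g[0],W[...,1]-g[1])<.042)&(W[...,2]>.07)&(W[...,2]<.09)]
        (c,sz,a)=cv2.minAreaRect((q[:,:2]*1000).astype(np.float32))
        print(n,t,len(q),np.round(c,1),np.round(sz,1),round(a,1),np.median(q[:,2]).round(4))
    if n=='scene': cv2.imwrite('pics/c.png',cv2.resize(p['color'][140:350,160:410,::-1],None,fx=2.8,fy=2.8,interpolation=2))
s=read_state();M=R.from_quat(s['tool_rot']).as_matrix();print(M.round(3),read_camera('wrist')['mount'])
E
```

```text
scene round 239 [ 485.2 -155.9] [43.7 44.5] 78.7 0.0727
scene small 47 [501.2 -53.8] [18.  21.3] 50.4 0.0728
scene bar 159 [532.8  37.1] [59.7 25.6] 81.8 0.0732
scene square 178 [554.9 137.8] [43.5 43.6] 71.1 0.0732
side round 101 [ 482. -156.] [43.7 44.2] 59.7 0.0756
side small 31 [500.8 -53.8] [20.  20.7] 59.3 0.0755
side bar 113 [530.9  37.4] [62.8 24.4] 82.8 0.076
side square 166 [552.1 136.4] [45.8 45.2] 75.5 0.0759
[[ 0.892  0.452  0.   ]
 [ 0.452 -0.892  0.   ]
 [ 0.     0.    -1.   ]] [[ 1.35207926e-03 -9.49180818e-01 -3.14728370e-01  8.11595307e-02]
 [ 9.99998670e-01  1.57047055e-03 -4.40325928e-04  5.67365282e-04]
 [ 9.12220562e-04 -3.14727356e-01  9.49181679e-01 -1.43831763e-01]
 [ 0.00000000e+00  0.00000000e+00  0.00000000e+00  1.00000000e+00]]
```

View pics/c.png

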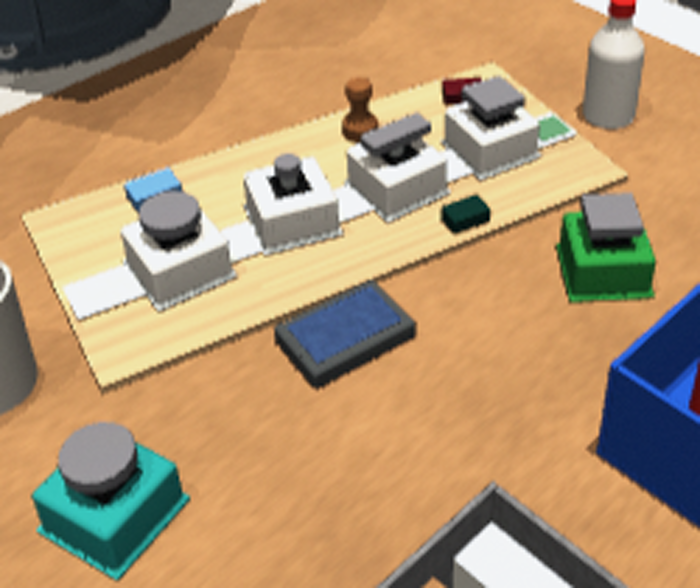

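The crop confirms the choice: round at (170,215), bar at (395,138) and square at (492,100) have white housings on the board, and the turquoise and green ones are off it. I'll move above the round key with the fingers shut.

Emit:
{"op": "send_rows", "data": {"commands": [{"offset": [0.036, -0.0142, 0], "turn": 0, "hand": -1}, {"offset": [0.036, -0.0142, 0], "turn": 0, "hand": -1}, {"offset": [0.036, -0.0142, 0], "turn": 0, "hand": -1}, {"offset": [0.036, -0.0142, 0], "turn": 0, "hand": -1}, {"offset": [0.036, -0.0142, 0], "turn": 0, "hand": -1}, {"offset": [0.036, -0.0142, 0], "turn": 0, "hand": -1}, {"offset": [0.036, -0.0142, 0], "turn": 0, "hand": -1}, {"offset": [0.036, -0.0142, 0], "turn": 0, "hand": -1}, {"offset": [0.036, -0.0142, 0], "turn": 0, "hand": -1}, {"offset": [0.036, -0.0142, 0], "turn": 0, "hand": -1}, {"offset": [0, 0, 0.02], "turn": 0, "hand": -1}, {"offset": [0, 0, 0], "turn": 0, "hand": -1}], "newtons": 20}}

```text
clock: 2.55
tool_pos: [0.4823, -0.1562, 0.2103]
tool_rot: [0.973, 0.233, -0.001, -0.001]
wrist_force: [0.2, 0.4, 0.2]
gripper_width: -0.0002
finger_force: 0.0
```

```bash
cat > w.py <<'E'
from h import *
import sys
G={'round':(.484,-.156),'small':(.501,-.054),'bar':(.532,.037),'square':(.5535,.137)}
s=read_state();p=read_camera('wrist');W=cloud(p,s);ok=p['z_map']>0
print(s['clock'],s['tool_pos'],s['gripper_width'],s['wrist_force'])
M=R.from_quat(s['tool_rot']).as_matrix();print(M[:2,:2].round(3),M[2].round(4))
for t,g in G.items():
    q=W[ok&(np.hypot(W[...,0]-g[0],W[...,1]-g[1])<.042)&(W[...,2]>.059)&(W[...,2]<.085)]
    if len(q)<30: continue
    (c,sz,a)=cv2.minAreaRect((q[:,:2]*1000).astype(np.float32))
    d=np.r_[np.array(c)/1000-s['tool_pos'][:2],0]
    print(t,len(q),np.round(c,1),np.round(sz,1),round(a,1),np.median(q[:,2]).round(4),'tool delta (map)',(M.T@(np.r_[G[t],0]-np.r_[s['tool_pos'][:2],0])).round(4),'(wrist)',(M.T@d).round(4))
cv2.imwrite(f'pics/{sys.argv[1]}.png',p['color'][...,::-1])
E
python3 w.py w1
```

```text
2.55 [ 0.48227805 -0.15618869  0.21026537] -0.00020782155318314687 [0.15657223 0.41072829 0.22400453]
[[ 0.892  0.452]
 [ 0.452 -0.892]] [-0.0017 -0.0016 -1.    ]
round 1746 [ 483.2 -155.3] [44.8 44.5] 24.9 0.0749 tool delta (map) [ 0.0016  0.0006 -0.    ] (wrist) [ 0.0012 -0.0004 -0.    ]
small 522 [500.5 -54.3] [21.2 21. ] 51.5 0.0752 tool delta (map) [ 0.0629 -0.0827  0.    ] (wrist) [ 0.0624 -0.0826  0.    ]
bar 2366 [531.5  37.6] [60.5 22.4] 81.0 0.0757 tool delta (map) [ 0.1317 -0.1498  0.    ] (wrist) [ 0.1316 -0.1505  0.    ]
```

View pics/w1.png

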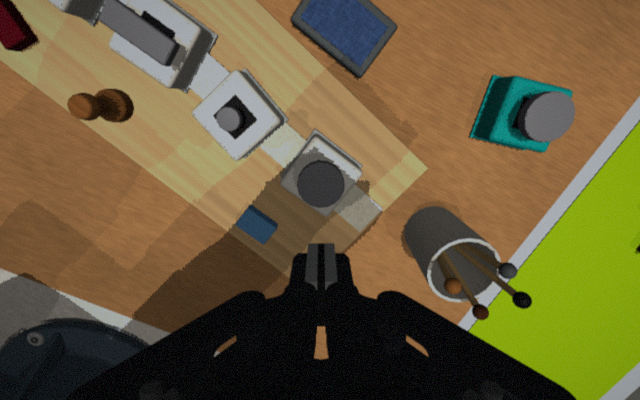

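The wrist view shows the round key at (321,183), 1 mm ahead of the TCP, with the brush pot well clear at (450,255). I'll descend to just above the key.

Emit:
{"op": "send_rows", "data": {"commands": [{"offset": [0.001, 0, 0.04], "turn": 0, "hand": -1}, {"offset": [0, 0, 0.04], "turn": 0, "hand": -1}, {"offset": [0, 0, 0.03], "turn": 0, "hand": -1}, {"offset": [0, 0, 0.013], "turn": 0, "hand": -1}, {"offset": [0, 0, 0], "turn": 0, "hand": -1}, {"offset": [0, 0, 0], "turn": 0, "hand": -1}]}}

```text
clock: 3.35
tool_pos: [0.4846, -0.1566, 0.0897]
tool_rot: [0.973, 0.232, 0.001, 0.0]
wrist_force: [0.4, 0.5, 0.8]
gripper_width: 0.0002
finger_force: 0.0
```

Emit:
{"op": "send_rows", "data": {"commands": [{"offset": [0, 0, 0.003], "turn": 0, "hand": -1}, {"offset": [0, 0, 0.003], "turn": 0, "hand": -1}, {"offset": [0, 0, 0.003], "turn": 0, "hand": -1}, {"offset": [0, 0, 0.003], "turn": 0, "hand": -1}, {"offset": [0, 0, 0.003], "turn": 0, "hand": -1}, {"offset": [0, 0, 0], "turn": 0, "hand": -1}]}}

```text
clock: 4.1
tool_pos: [0.4837, -0.1562, 0.0731]
tool_rot: [0.973, 0.232, -0.0, -0.0]
wrist_force: [-0.2, 0.1, -0.1]
gripper_width: 0.0003
finger_force: 0.0
```

Emit:
{"op": "send_rows", "data": {"commands": [{"offset": [0, 0, 0.002], "turn": 0, "hand": -1}, {"offset": [0, 0, 0.002], "turn": 0, "hand": -1}, {"offset": [0, 0, 0], "turn": 0, "hand": -1}]}}

```text
clock: 4.47
tool_pos: [0.4838, -0.1563, 0.0692]
tool_rot: [0.973, 0.232, -0.0, -0.0]
wrist_force: [0.1, 0.5, -0.0]
gripper_width: 0.0002
finger_force: 0.0
```

Emit:
{"op": "send_rows", "data": {"commands": [{"offset": [0, 0, 0.002], "turn": 0, "hand": -1}, {"offset": [0, 0, 0], "turn": 0, "hand": -1}]}}

```text
clock: 4.72
tool_pos: [0.4838, -0.1563, 0.0672]
tool_rot: [0.973, 0.232, -0.0, -0.0]
wrist_force: [-0.4, -0.0, -0.3]
gripper_width: 0.0002
finger_force: 0.0
```

Emit:
{"op": "send_rows", "data": {"commands": [{"offset": [0, 0, 0.0015], "turn": 0, "hand": -1}, {"offset": [0, 0, 0], "turn": 0, "hand": -1}]}}

```text
clock: 4.97
tool_pos: [0.4837, -0.1562, 0.0657]
tool_rot: [0.973, 0.232, -0.0, -0.0]
wrist_force: [0.3, 0.0, 0.3]
gripper_width: 0.0
finger_force: 0.0
```

```bash
python3 w.py w2; python3 - <<'E'
from h import *
for n in ['scene','side']:
    p=read_camera(n);W=cloud(p)
    q=W[(np.hypot(W[...,0]-.484,W[...,1]+.156)<.02)&(W[...,2]>.052)]
    print(n,len(q),np.percentile(q[:,2],[5,25,50,75]).round(4))
    cv2.imwrite(f'pics/{n}2.png',cv2.resize(p['color'][170:260,180:280,::-1] if n=='scene' else p['color'][150:230,330:420,::-1],None,fx=6,fy=6))
E
```

```text
4.975 [ 0.48374034 -0.15624938  0.0656631 ] 2.14643571788292e-05 [0.27412349 0.0086089  0.29273824]
[[ 0.892  0.452]
 [ 0.452 -0.892]] [-1.e-04 -1.e-04 -1.e+00]
round 3568 [ 487.4 -153.1] [36.5 45.7] 31.7 0.0669 tool delta (map) [ 0.0003 -0.0001 -0.    ] (wrist) [ 0.0046 -0.0011 -0.    ]
small 2319 [500.7 -54.6] [21.4 21.5] 85.4 0.0751 tool delta (map) [ 0.0616 -0.0834  0.    ] (wrist) [ 0.0611 -0.0831  0.    ]
bar 578 [525.3   8.5] [ 3.9 18. ] 80.4 0.0681 tool delta (map) [ 0.1304 -0.1506  0.    ] (wrist) [ 0.1116 -0.1282  0.    ]
scene 489 [0.0639 0.074  0.1019 0.1327]
side 160 [0.0603 0.0687 0.0846 0.1338]
```

View pics/scene2.png

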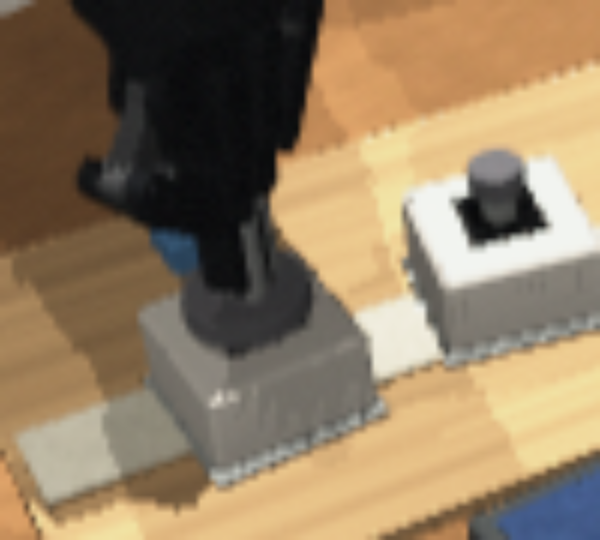

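The crop shows the finger on the round key at (250,300), and the key has come down with it to about 0.0665 m. I'll go on in small steps to the stop.

Emit:
{"op": "send_rows", "data": {"commands": [{"offset": [0, 0, 0.001], "turn": 0, "hand": -1}, {"offset": [0, 0, 0.0005], "turn": 0, "hand": -1}]}}

```text
clock: 5.38
tool_pos: [0.4838, -0.1563, 0.0643]
tool_rot: [0.973, 0.232, 0.0, 0.0]
wrist_force: [-0.7, 0.0, 3.6]
gripper_width: 0.0002
finger_force: 1.9
```

Emit:
{"op": "send_rows", "data": {"commands": [{"offset": [0, 0, 0.0005], "turn": 0, "hand": -1}, {"offset": [0, 0, 0.0005], "turn": 0, "hand": -1}]}}

```text
clock: 5.62
tool_pos: [0.4838, -0.1563, 0.0633]
tool_rot: [0.973, 0.232, 0.0, 0.0]
wrist_force: [-1.0, 1.1, 3.8]
gripper_width: -0.0004
finger_force: 1.9
```

Emit:
{"op": "send_rows", "data": {"commands": [{"offset": [0, 0, 0.0003], "turn": 0, "hand": -1}]}}

```text
clock: 5.75
tool_pos: [0.4838, -0.1563, 0.063]
tool_rot: [0.973, 0.232, 0.0, 0.0]
wrist_force: [-2.0, 0.6, 7.2]
gripper_width: -0.0003
finger_force: 3.6
```

Force rose to 7 N at z = 0.063, so the round key is on its stop. I'll lift and move over the bar.

Emit:
{"op": "send_rows", "data": {"commands": [{"offset": [0, 0, -0.02], "turn": 0, "hand": -1}, {"offset": [0, 0, -0.05], "turn": 0, "hand": -1}, {"offset": [0.026, -0.0303, 0], "turn": 0, "hand": -1}, {"offset": [0.026, -0.0303, 0], "turn": 0, "hand": -1}, {"offset": [0.026, -0.0303, 0], "turn": 0, "hand": -1}, {"offset": [0.026, -0.0303, 0], "turn": 0, "hand": -1}, {"offset": [0.026, -0.0303, 0], "turn": 0, "hand": -1}, {"offset": [0, 0, 0], "turn": 0, "hand": -1}, {"offset": [0, 0, 0], "turn": 0, "hand": -1}]}}

```text
clock: 6.88
tool_pos: [0.5311, 0.0374, 0.1328]
tool_rot: [0.973, 0.232, -0.0, 0.0]
wrist_force: [-0.0, 0.5, 0.6]
gripper_width: -0.0001
finger_force: 0.0
```

```bash
python3 w.py w3;python3 - <<'E'
from h import *
for n in ['scene','side']:
    p=read_camera(n);W=cloud(p)
    q=W[(np.hypot(W[...,0]-.484,W[...,1]+.156)<.02)&(W[...,2]>.055)&(W[...,2]<.1)]
    print(n,len(q),np.percentile(q[:,2],[25,50,75]).round(4))
E
```

```text
6.875 [0.5311275  0.03736581 0.13278312] -0.00012335697018184922 [-0.03615665  0.47219548  0.63764057]
[[ 0.892  0.452]
 [ 0.452 -0.892]] [-5.e-04  0.e+00 -1.e+00]
round 797 [ 496.3 -155.5] [44.9 19.5] 86.5 0.0639 tool delta (map) [-1.295e-01  1.512e-01  1.000e-04] (wrist) [-1.182e-01  1.563e-01  1.000e-04]
small 367 [505.6 -53.2] [12.1 22.1] 8.4 0.0742 tool delta (map) [-0.0682  0.0679  0.    ] (wrist) [-0.0638  0.0693  0.    ]
bar 2623 [532.1  38.1] [60.  22.5] 81.4 0.0755 tool delta (map) [ 0.0006  0.0007 -0.    ] (wrist) [ 0.0012 -0.0002 -0.    ]
square 4525 [552.9 137.8] [42.5 42.1] 75.7 0.0756 tool delta (map) [ 0.065  -0.0788 -0.    ] (wrist) [ 0.0649 -0.0798 -0.    ]
scene 178 [0.0616 0.062  0.0627]
side 73 [0.0648 0.0657 0.0665]
```

View pics/w3.png

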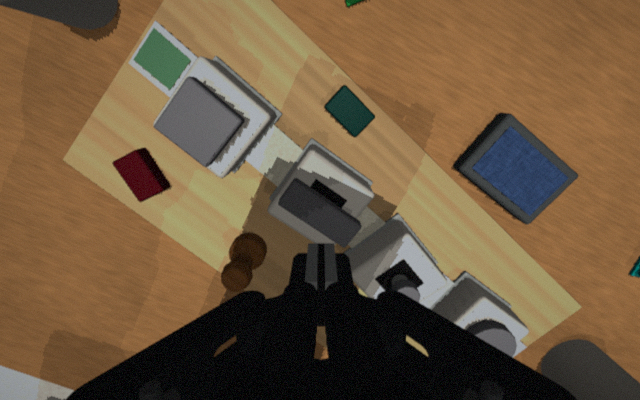

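The wrist view shows the bar at (318,212) right ahead of the shut fingers, the square at (200,120), and the round key down (11 mm). I'll press the bar.

Emit:
{"op": "send_rows", "data": {"commands": [{"offset": [0.001, 0, 0.025], "turn": 0, "hand": -1}, {"offset": [0, 0, 0.02], "turn": 0, "hand": -1}, {"offset": [0, 0, 0.009], "turn": 0, "hand": -1}, {"offset": [0, 0, 0.002], "turn": 0, "hand": -1}, {"offset": [0, 0, 0.002], "turn": 0, "hand": -1}, {"offset": [0, 0, 0.002], "turn": 0, "hand": -1}, {"offset": [0, 0, 0.002], "turn": 0, "hand": -1}, {"offset": [0, 0, 0.002], "turn": 0, "hand": -1}, {"offset": [0, 0, 0.002], "turn": 0, "hand": -1}, {"offset": [0, 0, 0.001], "turn": 0, "hand": -1}, {"offset": [0, 0, 0.001], "turn": 0, "hand": -1}, {"offset": [0, 0, 0], "turn": 0, "hand": -1}]}}

```text
clock: 8.52
tool_pos: [0.5322, 0.0382, 0.0649]
tool_rot: [0.973, 0.232, -0.0, -0.0]
wrist_force: [2.1, -0.4, 2.9]
gripper_width: -0.0001
finger_force: 1.4
```

Emit:
{"op": "send_rows", "data": {"commands": [{"offset": [0, 0, 0.0005], "turn": 0, "hand": -1}, {"offset": [0, 0, 0.0005], "turn": 0, "hand": -1}]}}

```text
clock: 8.78
tool_pos: [0.5322, 0.0381, 0.064]
tool_rot: [0.973, 0.232, 0.0, -0.0]
wrist_force: [2.1, 0.8, 3.6]
gripper_width: -0.0001
finger_force: 1.9
```

Emit:
{"op": "send_rows", "data": {"commands": [{"offset": [0, 0, 0.0005], "turn": 0, "hand": -1}, {"offset": [0, 0, 0.0004], "turn": 0, "hand": -1}]}}

```text
clock: 9.02
tool_pos: [0.5322, 0.0381, 0.063]
tool_rot: [0.973, 0.232, -0.0, -0.0]
wrist_force: [2.8, 0.2, 4.6]
gripper_width: -0.0002
finger_force: 1.9
```

Emit:
{"op": "send_rows", "data": {"commands": [{"offset": [0, 0, 0.0002], "turn": 0, "hand": -1}]}}

```text
clock: 9.15
tool_pos: [0.5322, 0.0381, 0.063]
tool_rot: [0.973, 0.232, 0.0, -0.0]
wrist_force: [1.1, -0.2, 8.6]
gripper_width: 0.0001
finger_force: 4.1
```

Emit:
{"op": "send_rows", "data": {"commands": [{"offset": [0, 0, -0.02], "turn": 0, "hand": -1}, {"offset": [0, 0, -0.05], "turn": 0, "hand": -1}, {"offset": [0.016, -0.0198, 0], "turn": 0, "hand": -1}, {"offset": [0.016, -0.0198, 0], "turn": 0, "hand": -1}, {"offset": [0.016, -0.0198, 0], "turn": 0, "hand": -1}, {"offset": [0.016, -0.0198, 0], "turn": 0, "hand": -1}, {"offset": [0, 0, 0], "turn": 0, "hand": -1}, {"offset": [0, 0, 0], "turn": 0, "hand": -1}]}}

```text
clock: 10.15
tool_pos: [0.553, 0.1372, 0.1325]
tool_rot: [0.973, 0.232, -0.001, 0.0]
wrist_force: [0.6, -0.8, 0.4]
gripper_width: 0.0002
finger_force: 0.0
```

```bash
python3 w.py w4;python3 - <<'E'
from h import *
for n in ['scene','side']:
    p=read_camera(n);W=cloud(p)
    for g in [(.484,-.156),(.532,.038)]:
        q=W[(np.hypot(W[...,0]-g[0],W[...,1]-g[1])<.02)&(W[...,2]>.055)&(W[...,2]<.1)]
        print(n,len(q),np.percentile(q[:,2],[25,50,75]).round(4))
E
```

```text
10.15 [0.55299117 0.13718146 0.13250968] 0.00017983108991342426 [ 0.56558816 -0.81520903  0.40400848]
[[ 0.892  0.452]
 [ 0.452 -0.892]] [-1.2e-03 -1.0e-04 -1.0e+00]
round 279 [ 501. -156.] [34.3 11.3] 79.1 0.0636 tool delta (map) [-1.940e-01  2.304e-01  2.000e-04] (wrist) [-1.789e-01  2.381e-01  2.000e-04]
bar 1816 [532.   38.2] [61.2 22.6] 81.2 0.064 tool delta (map) [-0.064   0.0799  0.0001] (wrist) [-0.0634  0.0788  0.0001]
square 3283 [552.9 138.1] [41.9 42.4] 75.6 0.0755 tool delta (map) [ 0.0004  0.0004 -0.    ] (wrist) [ 0.0004 -0.0008 -0.    ]
scene 180 [0.0616 0.0623 0.0629]
scene 111 [0.0607 0.0619 0.0626]
side 72 [0.0642 0.0653 0.0664]
side 70 [0.0631 0.0648 0.0658]
```

Both keys are down and the square key is centred under the fingers, so I'll press it.

Emit:
{"op": "send_rows", "data": {"commands": [{"offset": [0, 0, 0.025], "turn": 0, "hand": -1}, {"offset": [0, 0, 0.02], "turn": 0, "hand": -1}, {"offset": [0, 0, 0.009], "turn": 0, "hand": -1}, {"offset": [0, 0, 0.002], "turn": 0, "hand": -1}, {"offset": [0, 0, 0.002], "turn": 0, "hand": -1}, {"offset": [0, 0, 0.002], "turn": 0, "hand": -1}, {"offset": [0, 0, 0.002], "turn": 0, "hand": -1}, {"offset": [0, 0, 0.002], "turn": 0, "hand": -1}, {"offset": [0, 0, 0.002], "turn": 0, "hand": -1}, {"offset": [0, 0, 0.001], "turn": 0, "hand": -1}, {"offset": [0, 0, 0.001], "turn": 0, "hand": -1}, {"offset": [0, 0, 0], "turn": 0, "hand": -1}]}}

```text
clock: 11.8
tool_pos: [0.5535, 0.1377, 0.0649]
tool_rot: [0.973, 0.232, -0.0, -0.0]
wrist_force: [3.1, 0.1, 4.0]
gripper_width: 0.0002
finger_force: 1.5
```

Emit:
{"op": "send_rows", "data": {"commands": [{"offset": [0, 0, 0.0005], "turn": 0, "hand": -1}, {"offset": [0, 0, 0.0005], "turn": 0, "hand": -1}]}}

```text
clock: 12.05
tool_pos: [0.5535, 0.1377, 0.0639]
tool_rot: [0.973, 0.232, -0.0, -0.0]
wrist_force: [2.6, -0.2, 3.7]
gripper_width: -0.0
finger_force: 1.9
```

Emit:
{"op": "send_rows", "data": {"commands": [{"offset": [0, 0, 0.0005], "turn": 0, "hand": -1}, {"offset": [0, 0, 0.0003], "turn": 0, "hand": -1}]}}

```text
clock: 12.3
tool_pos: [0.5535, 0.1377, 0.0631]
tool_rot: [0.973, 0.232, 0.0, -0.0]
wrist_force: [2.7, 0.2, 2.5]
gripper_width: -0.0006
finger_force: 1.9
```

Emit:
{"op": "send_rows", "data": {"commands": [{"offset": [0, 0, -0.02], "turn": 0, "hand": -1}, {"offset": [0, 0, -0.05], "turn": 0, "hand": -1}, {"offset": [0, 0, -0.06], "turn": 0, "hand": -1}, {"offset": [0, 0, -0.03], "turn": 0, "hand": -1}, {"offset": [0, 0, 0], "turn": 0, "hand": -1}, {"offset": [0, 0, 0], "turn": 0, "hand": -1}]}}

```text
clock: 13.05
tool_pos: [0.5529, 0.1375, 0.2219]
tool_rot: [0.973, 0.232, -0.001, -0.0]
wrist_force: [-0.3, 0.2, -0.3]
gripper_width: 0.0001
finger_force: 0.0
```

```bash
python3 - <<'E'
from h import *
for n in ['scene','side']:
    p=read_camera(n);W=cloud(p)
    for g in [(.484,-.156),(.501,-.054),(.532,.038),(.553,.138)]:
        q=W[(np.hypot(W[...,0]-g[0],W[...,1]-g[1])<.042)&(W[...,2]>.058)&(W[...,2]<.1)]
        print(n,len(q),np.percentile(q[:,2],[25,50,75]).round(4),np.round(cv2.minAreaRect((q[:,:2]*1000).astype(np.float32))[0],1))
    if n=='scene': cv2.imwrite('pics/end.png',p['color'][...,::-1])
E
```

```text
scene 255 [0.0614 0.062  0.0626] [ 485.4 -156.6]
scene 76 [0.0682 0.0723 0.073 ] [503.  -54.8]
scene 164 [0.0608 0.0617 0.0624] [533.2  37.7]
scene 179 [0.0609 0.0617 0.0625] [553.6 137.8]
side 102 [0.0637 0.0649 0.066 ] [ 481.8 -155.1]
side 45 [0.0688 0.0745 0.0762] [499.  -53.9]
side 115 [0.0625 0.0641 0.0654] [532.4  37.2]
side 157 [0.0634 0.0644 0.0658] [553.  136.9]
```

View pics/end.png

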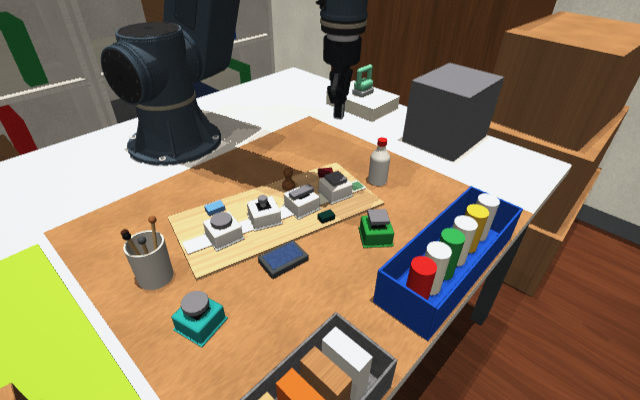

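The final picture shows the round (223,220), bar (300,193) and square (336,180) keys down, the small key (263,203) still up, nothing shifted, and the hand clear.

```bash
python3 -c "
from station import *
print(hand_in())"
```

```text
the job is handed in; nothing more can be done
None
```

The round, bar and square keys were pressed fully down in that order, the small round key is still up, and the job is handed in with the hand clear; the judge's verdict was not shown.

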